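# Draw the filter from the dust extractor and hold it to the inspection lamp

## Task

Lift the yellow flap of the bench dust extractor until it stands fully open, and draw out the white filter plate with the orange tab, leaving the grey-tabbed plate in its slot. Carry it to the inspection lamp and finish while still holding it there: upright, still, centred on the lit panel, square to it and about 6 cm in front of it, touching nothing but the gripper. Leave the flap standing open, do not knock the lamp, and do not disturb the other things on the bench.

Things in the scene. Friction and masses are not known exactly. Their poses are not given: they have to be found in the camera images.
- unit: Bench dust extractor, fixed: green hatch 130 (x) by 220 (y), 114 mm high, open-topped under the flap; walls 6 mm; a grey motor end 116 mm high adjoins at +x. Origin: centre of the hatch's underside, on the bench. Inside, two slots along x at y = -46 and +30 mm, their plates in either order; ribs up to 56 mm high guide the plates' ends with 1.5 mm play a side.
- flap (a joint): Yellow flap over the hatch, 130 by 220 by 6 mm, 0.2 kg, hinged at the unit's +y upper edge (axis along unit x). 0 rad = shut (may start a little ajar), grows as its -y edge rises; fully open is over 1.4, the stop is at 1.9 rad, just past upright. A stiff hinge: it stays where it is left; lifting takes about 3 N at the handle.
- flap_hinge (a point): Middle of the flap's hinge line, 114 mm above the bench at the hatch's +y upper edge. Axes: those of the flap (x along the hinge).
- flap_handle (a point): Middle of the flap's dark round handle bar, 10 mm thick, 70 mm long, parallel to the hinge, open beneath: 36 mm above the flap's top, 6 mm outside its free edge, 226 mm out from the hinge line and 42 mm above the flap's underside. Can be pinched from above across the bar, which turns between the fingers as the flap swings. Moves with the flap.
- filter: The wanted plate, 0.15 kg, loose: white frame with pale pleated faces, 110 (x) by 14 (y) by 56 mm high, with an orange tab on top. Origin: centre of its underside; z up, y is the normal of its faces (both faces alike). It stands in one of the two slots, its underside 10 mm above the bench, hidden by the flap.
- filter_tab (a point): Centre of the filter's orange tab, which is 34 (x) by 14 (y) by 40 mm high: the place to grasp it, pinching along y. 76 mm above the plate's underside; in the slot the tab's top is 8 mm below the hatch's rim.
- filter_face (a point): Centre of the filter's pleated face area (mid-thickness), 28 mm above the plate's underside and 48 mm below filter_tab. This point is to be centred on the lit panel.
- carbon_tab (a point): Centre of the grey tab of the other plate (same size and shape, black faces, grey frame and tab), standing in the other slot. Leave it there.
- lamp: Inspection lamp, fixed: an upright black-framed panel 170 (x) by 20 by 130 mm high, its lower edge 55 mm and upper edge 185 mm above the bench, on a dark foot 150 by 90 mm that reaches out behind the panel. Its lit white face looks along the lamp's +y. Origin: on the bench, below the lit face.
- lamp_face (a point): Centre of the lamp's lit white face (154 by 114 mm), 120 mm above the bench; x along the panel's width, y straight out of the lit face, z up.
- glue: Bystander: white glue bottle, 60 mm across, 170 mm high, standing; origin at its base.
- offcut: Bystander: pale wooden offcut, 100 by 45 by 22 mm; origin under its centre.
- sander: Bystander: cork sanding block, 100 by 55 by 35 mm; origin under its centre.
- mallet: Bystander: hammer lying on the bench, 260 mm long, 26 mm high, wooden handle, steel head 80 mm across; origin under mid-length, head to +x.
- jar: Bystander: amber jar with brass lid, 70 mm across, 90 mm high; origin at its base.
- driver: Bystander: red-handled screwdriver lying on the bench, 200 mm long; origin under mid-length.
There are look-alikes about, which are no part of the job. Leave any red look-alike of the lamp alone.

How it is judged:
By the outcome, as a careful person would: the job done as asked, in the order asked, and still so for the second after the job is handed in, while the arm keeps its last pose, push and grip.
It also fails if it takes over 48 s, if anything falls off the work surface, if the arm or the gripper's body presses on something with over 40 N, if the wrist force passes 120 N, or if a joint passes its speed limit or range.

## Robot

A 6-joint arm with a two-finger parallel gripper is mounted at the origin on the work surface. World frame = base frame: x ahead of the robot, y to its left, z up, the work surface at z = 0. Lengths are in mm, angles in rad, forces in N, time in s.
With the tool pointing down it reaches from about 375 to 925 mm from the base axis. Payload 5.7 kg.
Tool frame: the origin (TCP) lies at the very end of the fingers, on their centre line; the grasp point (between the pads) lies 19 mm behind it; z points along the fingers, x is the direction in which the jaws open and shut, and the axes are right-handed (so a half turn about z gives the same grasp; the last joint's range is limited). The gripper opens to 88 mm and grips with 3 to 60 N. Pads are 20 mm wide; open, the fingers measure 115 mm over their backs; the gripper's body (75 mm by 178 mm) begins 61 mm behind the grasp point.
Start: joints at [1.233, 0.359, 1.51, -0, 1.272, -0.115], TCP at [132.572, 585.138, 222.623] pointing down, gripper open.
Joint ranges: [-2.97, 2.97], [-1.01, 2.36], [0.21, 2.38], [-0.96, 4.11], [0.2, 2.71], [-2.98, 2.98]. Speed limits (rad/s): [2.39, 2.39, 3.14, 3.14, 3.14, 3.14].

## Interface

Orientations are given as a rotation vector (axis times angle).
In Python, from bench import status, eyes, order, spotter gives the robot as it stands. The module is installed in compiled form; this text tells all that it offers.
- The arm moves only by the shell command python3 -m jog 'ROWS' [OPENING] [FORCE]. ROWS is JSON, one flat list of numbers, 6 for each row, row after row: the shift along the tool's x, y, z in units of 0.4 m (1.0 is 0.4 m), then the turn, a rotation vector about the tool's x, y, z in units of pi rad (1.0 is pi rad). A call has 1 to 12 rows; each row is the pose to reach, as a shift and turn from the pose commanded when the call began, along the tool's axes at that moment, turning the shorter way round; what a row does not reach only later rows make up. A row lasts 1/10 s, in which the tool goes at most 50 mm and 8.59 degrees, less where a joint would pass 70% of its speed; a pose out of reach is approached as far as the arm can. A call with a number of a shift or a turn outside -1 to 1 is refused whole. A call with a gripper value outside its range is refused whole. OPENING is the gripper's target within -1 to 1 (fully open at 1, half-way at 0, shut at -1), set as the call begins (- or left out, the last holds). The fingers move at their own pace and stop on an object; FORCE is the grip in N (left out, the last holds). Time passes only in rows, so rows that repeat a pose let the fingers close. It gives the time, the measured TCP pose, the force and the opening at its end, in the units of the state.
- status.get_state(): the state, without advancing time (a new reading comes with each control period).
- eyes.get_image(name): name is "scene" or "top"; returns (picture, depth): 384x512x3 uint8, red, green, blue; 384x512 float32, mm along the optical axis (not along the pixel's ray), 0 where there is no reading.
- eyes.camera_info(name): a dict with "K" (3x3 intrinsics, pixels), "extrinsics" (4x4, takes a point from camera to world coordinates). Camera axes: x right, y down, z forward; pixel columns grow to the right and rows downward; lengths in mm; the calibration is good to about 2 mm. A picture is of the moment at which its call begins. camera_info takes no time and is no camera call.
- order.sign_off(): hands the job in, once; it reports no verdict.
Trained networks look in the newest picture that a camera, given by its name, has taken for a name from the list of things; names that differ only in an ending like _2 or _b are one class to them, and where a whole thing is asked for, a point or a joint stands for the part that bears it (a point fixed in the world has none). Each returns a list of dicts, best first, with "p" (0 to 1); they miss things now and then, are a little off and sometimes report something else, mostly with a low value. They report only what shows in the picture. A call takes as long as a camera call. They do not tell look-alikes from the thing itself.
- spotter.recognise(camera, query): "bbox" ([left, top, width, height] in pixels, round what is visible of it).
- spotter.spot_point(camera, query): "uv" ([column, row] in pixels: a listed point, or the origin of a listed thing).
The state is a dict: "time_s": time; "joint_positions": joint angles; "qd": joint speeds; "joint_efforts": joint torques, N m; "tcp_pos": TCP position; "tcp_rot": TCP orientation; "force": force on the tool from outside, world axes, zero at the start; "wrist_torque": the same for the moment, N m; "width": finger opening in mm.
Only numpy, scipy, OpenCV 4.12 (cv2) and the standard library are available. Lean on these libraries where they do the work, as an engineer would, in place of code of your own. Each camera call takes 0.05 s, during which the arm holds its last target.

## Working session

There is one attempt and no reset: what is moved stays moved. The work goes in short steps, Python scripts to look and compute and a shell command to move; the robot and the scene stay as the last step left them, time stands still between calls to the robot, and variables do not carry over. Pictures are saved under pics/ and viewed, and the job is handed in when it is done.

```bash
mkdir -p pics
cat > h.py <<'E'
import numpy as np, cv2
from bench import status, eyes, order, spotter
from scipy.spatial.transform import Rotation as R
def snap(name,fn):
    p,d=eyes.get_image(name); cv2.imwrite('pics/'+fn+'.png',cv2.cvtColor(p,cv2.COLOR_RGB2BGR)); np.save('pics/'+fn+'.npy',d); return p,d
def px(name,uv,d):
    i=eyes.camera_info(name);K=np.array(i['K']);E=np.array(i['extrinsics'])
    uv=np.atleast_2d(uv).astype(float)
    z=d[uv[:,1].round().astype(int),uv[:,0].round().astype(int)] if not np.isscalar(d) else np.full(len(uv),d)
    c=np.c_[(uv[:,0]-K[0,2])/K[0,0]*z,(uv[:,1]-K[1,2])/K[1,1]*z,z]
    return c@E[:3,:3].T+E[:3,3]
def proj(name,P):
    i=eyes.camera_info(name);K=np.array(i['K']);E=np.array(i['extrinsics'])
    c=(np.atleast_2d(P)-E[:3,3])@E[:3,:3]; q=c@K.T; return q[:,:2]/q[:,2:]
def cloud(name,d):
    v,u=np.mgrid[0:384,0:512]; return px(name,np.c_[u.ravel(),v.ravel()],d).reshape(384,512,3)
E
python3 - <<'E'
from h import *
s=status.get_state(); print(s)
for n in('scene','top'):
    snap(n,n+'0'); i=eyes.camera_info(n); print(n,np.array(i['K']).round(1).tolist(),np.array(i['extrinsics']).round(3).tolist())
for n in('scene','top'):
    for q in('flap_handle','flap_hinge','lamp_face','lamp','unit','filter_tab'):
        print(n,q,[(np.round(r['uv']).tolist(),round(r['p'],2)) for r in spotter.spot_point(n,q)[:3]])
E
```

```text
{'time_s': 0.0, 'joint_positions': array([ 1.23290816e+00,  3.59472278e-01,  1.51140301e+00,  1.09511178e-05,
        1.27248224e+00, -1.15157036e-01]), 'qd': array([-1.35038272e-04,  3.13318839e-04, -9.96712681e-04,  7.48238557e-04,
        2.36927093e-05, -1.66133673e-04]), 'joint_efforts': array([-8.56007755e-04, -5.15371799e+01, -2.70715356e+01,  6.76124194e-02,
        3.50698375e-02, -1.26465197e-04]), 'tcp_pos': array([132.35045427, 584.53579939, 221.84026236]), 'tcp_rot': array([ 2.45383950e+00,  1.96021615e+00, -2.35848909e-03]), 'force': array([-0.07422967,  0.22807056,  0.08695239]), 'wrist_torque': array([-0.00544373,  0.02198567,  0.01028186]), 'width': 87.8491409237184}
scene [[367.1, 0.0, 260.2], [0.0, 367.1, 187.0], [0.0, 0.0, 1.0]] [[0.627, 0.436, -0.646, 1265.16], [0.779, -0.37, 0.506, -585.496], [-0.019, -0.82, -0.572, 791.413], [0.0, 0.0, 0.0, 1.0]]
top [[498.4, 0.0, 251.1], [0.0, 498.4, 193.7], [0.0, 0.0, 1.0]] [[-0.026, -0.983, 0.179, 232.437], [-1.0, 0.023, -0.017, 33.854], [0.012, -0.179, -0.984, 1586.936], [0.0, 0.0, 0.0, 1.0]]
scene flap_handle [([269.0, 268.0], 0.62), ([261.0, 163.0], 0.58)]
scene flap_hinge [([310.0, 159.0], 0.76)]
scene lamp_face [([162.0, 186.0], 0.79), ([190.0, 225.0], 0.61), ([191.0, 253.0], 0.31)]
scene lamp [([192.0, 256.0], 0.86), ([164.0, 213.0], 0.84)]
scene unit [([285.0, 197.0], 0.66)]
scene filter_tab [([279.0, 178.0], 0.55), ([191.0, 256.0], 0.53)]
top flap_handle [([244.0, 201.0], 0.64)]
top flap_hinge [([169.0, 199.0], 0.92)]
top lamp_face [([334.0, 262.0], 0.85), ([340.0, 182.0], 0.84)]
top lamp [([329.0, 262.0], 0.87), ([332.0, 191.0], 0.68)]
top unit [([206.0, 204.0], 0.83)]
top filter_tab []
```

View pics/scene0.png

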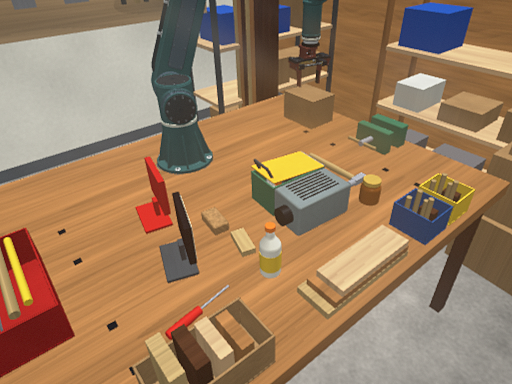

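View pics/top0.png

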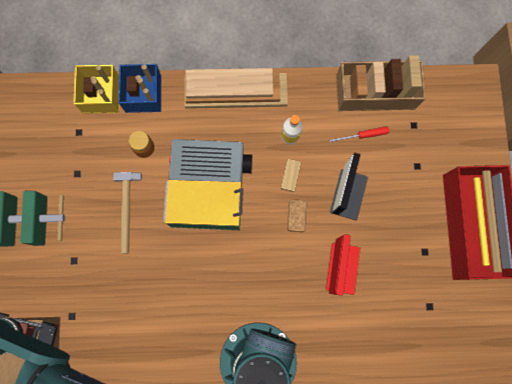

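The black lamp is at about top (345,185), with its lit side facing left toward the unit. The red look-alike is at (343,265). The flap's free edge is at u≈242, with the handle at (239,201); the hinge is at u≈168 and the motor end is toward +x.

Run:
```python
from h import *
for n in('top','scene'):
    im=cv2.imread(f'pics/{n}0.png'); d=np.load(f'pics/{n}0.npy'); C=cloud(n,d)
    hsv=cv2.cvtColor(im,cv2.COLOR_BGR2HSV)
    m=((hsv[...,0]>22)&(hsv[...,0]<32)&(hsv[...,1]>200)&(hsv[...,2]>150)).astype(np.uint8)
    k,l,st,_=cv2.connectedComponentsWithStats(m)
    if n=='top': j=l[210,200]
    else: j=l[165,290]
    P=C[(l==j)]; P=P[(P[:,2]>60)]
    c=P.mean(0);U,S,V=np.linalg.svd(P-c,full_matrices=0);nrm=V[2]*np.sign(V[2][2])
    print(n,'flap',st[j],c.round(1),'normal',nrm.round(4))
    r=cv2.minAreaRect(P[:,:2].astype(np.float32)); print(r, cv2.boxPoints(r).round(1).tolist(), P[:,2].min(),P[:,2].max())
    # dark handle
    g=im.max(2)
    Hm=(C[...,2]>120)&(C[...,0]>350)&(C[...,0]<650)&(C[...,1]>-150)&(C[...,1]<300)&(g<80)
    if Hm.sum(): Q=C[Hm]; print('dark>120',len(Q),Q.min(0).round(),Q.max(0).round(),np.median(Q,0).round(1))
    # black lamp
    L=C[(C[...,0]>350)&(C[...,0]<700)&(C[...,1]<-80)&(C[...,1]>-400)&(C[...,2]>60)]
    print('lampall',len(L),L.min(0).round(),L.max(0).round())
    if n=='top':
        w=(C[...,2]>50)&(C[...,1]<-120)&(C[...,1]>-360)&(C[...,0]>400)&(C[...,0]<680)
        for nm,mm in(('white',g>170),('black',g<90)):
            Q=C[w&mm]; print(nm,len(Q)); 
            if len(Q)>5: print(cv2.minAreaRect(Q[:,:2].astype(np.float32)),Q[:,2].min(),Q[:,2].max())
    for q in('glue','offcut','sander','jar','driver','mallet'):
        for r in spotter.spot_point(n,q)[:1]: print(q,np.round(r['uv']),round(r['p'],2),px(n,r['uv'],d).round())
b=cv2.imread('pics/top0.png')[120:260,150:390]; cv2.imwrite('pics/crop0.png',cv2.resize(b,None,fx=3.3,fy=3.3,interpolation=2))
b=cv2.imread('pics/scene0.png')[130:290,120:360]; cv2.imwrite('pics/crop1.png',cv2.resize(b,None,fx=3.3,fy=3.3,interpolation=2))
```

```text
top flap [     0      0    512    384 196608] [475.1  15.9 229.2] normal [ 0.6944 -0.0107  0.7195]
((449.09149169921875, -5.40155029296875), (1550.969970703125, 971.8283081054688), 89.40374755859375) [[-44.900001525878906, -775.7999877929688], [926.9000244140625, -785.9000244140625], [943.0, 765.0], [-28.700000762939453, 775.0999755859375]] 60.005981567025174 1586.9364962989255
dark>120 157 [429.  36. 120.] [646. 215. 183.] [586.3 128.3 122.6]
lampall 1019 [ 350. -310.   60.] [700. -99. 195.]
white 101
((528.1766967773438, -267.0849914550781), (2.8600692749023438, 156.02902221679688), 72.24754333496094) 71.6079982345932 182.88030672879609
black 442
((519.904052734375, -276.529296875), (20.73812484741211, 168.13995361328125), 71.89368438720703) 55.50146774543964 194.58009308957116
glue [291. 136.] 0.56 [[ 685. -120.   92.]]
sander [296. 214.] 0.9 [[ 449. -132.   31.]]
jar [141. 150.] 0.73 [[655. 347.  78.]]
driver [358. 134.] 0.59 [[ 713. -351.    6.]]
mallet [126. 210.] 0.95 [[473. 406.  22.]]
scene flap [     0      0    512    384 196589] [ 34.  402.2 227.5] normal [ 0.0627 -0.0059  0.998 ]
((-284.7093505859375, 637.7164916992188), (2778.728759765625, 3106.467041015625), 89.84213256835938) [[-1841.800048828125, -747.4000244140625], [1264.699951171875, -755.9000244140625], [1272.300048828125, 2022.800048828125], [-1834.0999755859375, 2031.4000244140625]] 60.001770492050696 791.4134023929975
dark>120 57 [436.  36. 120.] [648. 207. 180.] [508.1  53.1 151.2]
lampall 1081 [ 350. -310.   60.] [ 700. -136.  188.]
glue [274. 271.] 0.83 [[ 743. -134.   31.]]
offcut [270. 269.] 0.69 [[ 738. -143.   41.]]
jar [368. 202.] 0.64 [[703. 328.  19.]]
driver [200. 312.] 0.62 [[ 719. -356.   19.]]
mallet [332. 172.] 0.58 [[475. 400.   2.]]
```

View pics/crop0.png

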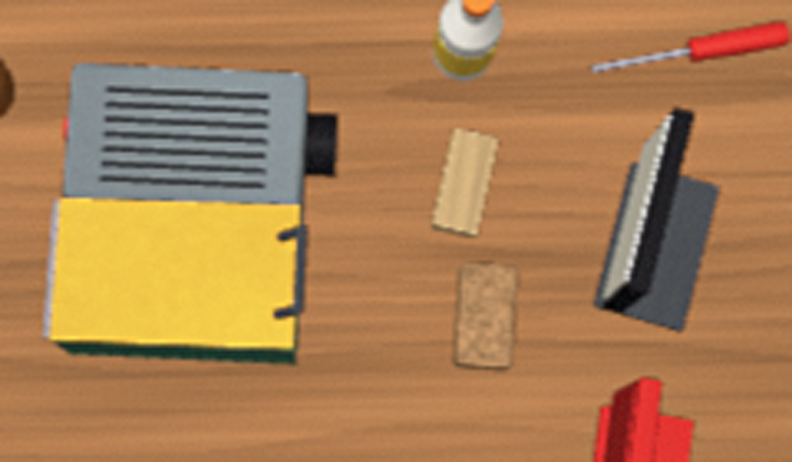

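View pics/crop1.png

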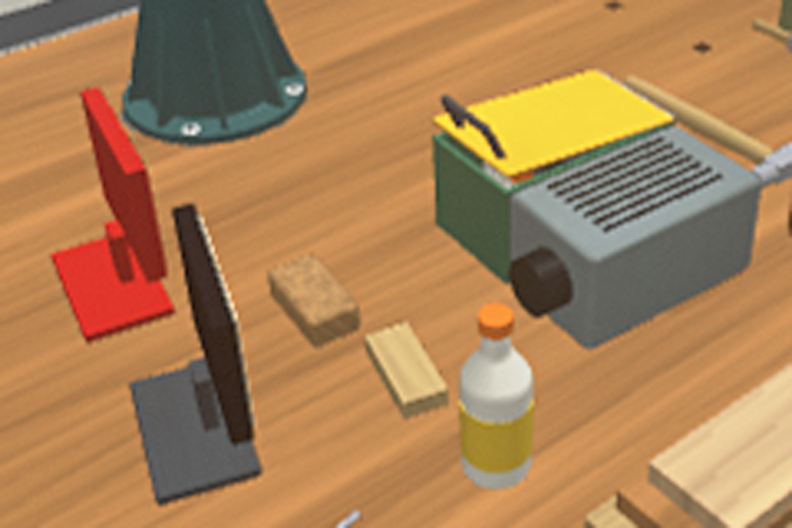

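The flap is slightly ajar. The scene crop shows something orange under its -y edge. Next I'll refine the flap fit.

Run:
```python
from h import *
for n in('top','scene'):
    im=cv2.imread(f'pics/{n}0.png'); d=np.load(f'pics/{n}0.npy'); C=cloud(n,d)
    hsv=cv2.cvtColor(im,cv2.COLOR_BGR2HSV)
    m=(hsv[...,0]>20)&(hsv[...,0]<34)&(hsv[...,1]>180)&(hsv[...,2]>120)&(C[...,0]>350)&(C[...,0]<580)&(C[...,1]>20)&(C[...,1]<310)&(C[...,2]>90)&(C[...,2]<220)
    P=C[m]; c=P.mean(0);U,S,V=np.linalg.svd(P-c,full_matrices=0);nrm=V[2]*np.sign(V[2][2])
    print(n,len(P),c.round(1),nrm.round(4),(S/np.sqrt(len(P))).round(2))
    r=cv2.minAreaRect(P[:,:2].astype(np.float32)); B=cv2.boxPoints(r)
    for b in B: print(b.round(1), (c[2]-(nrm[:2]@(b-c[:2]))/nrm[2]).round(1))
    print(r)
    h=(P@nrm); 
    Q=C[(C[...,2]>60)&(C[...,0]>350)&(C[...,0]<600)&(C[...,1]>10)&(C[...,1]<110)]
    e=(Q-c)@nrm; H=Q[e>22]; print('handle',len(H),H.min(0).round(1),H.max(0).round(1),H.mean(0).round(1), 'h over plane',(e[e>22]).min(),(e[e>22]).max())
    G=C[(C[...,2]>100)&(C[...,0]>520)&(C[...,0]<680)&(C[...,1]>20)&(C[...,1]<320)&(C[...,2]<125)]
    print('motor top',len(G),cv2.minAreaRect(G[:,:2].astype(np.float32)),np.median(G[:,2]))
    if n=='top':
        g=im.max(2); w=(C[...,2]>50)&(C[...,1]<-120)&(C[...,1]>-360)&(C[...,0]>400)&(C[...,0]<680)&(g>150)&(np.ptp(im.astype(int),axis=2)<40)
        Q=C[w]; c=Q.mean(0);V=np.linalg.svd(Q-c,full_matrices=0)[2]; print('lampface',len(Q),c,V[2],cv2.minAreaRect(Q[:,:2].astype(np.float32)),cv2.boxPoints(cv2.minAreaRect(Q[:,:2].astype(np.float32))))
```

```text
top 167 [498.7 163.4 128.1] [-0.002   0.0729  0.9973] [84.17 39.    3.21]
[404.1  50.4] 136.2
[532.   41.2] 137.1
[547.5 255.1] 121.5
[419.6 264.3] 120.6
((475.80059814453125, 152.75869750976562), (214.4656219482422, 128.23104858398438), 85.85420227050781)
handle 109 [429.   33.1 159.3] [506.6  54.9 185.7] [467.3  41.3 175.5] h over plane 23.328257583221404 48.71311276127435
motor top 3082 ((593.1996459960938, 146.71728515625), (226.24642944335938, 160.4412841796875), 86.21544647216797) 117.19579196656593
lampface 280 [ 525.11529686 -265.83958093  130.80210353] [0.30462415 0.95246695 0.00329282] ((527.576416015625, -266.97802734375), (3.0465641021728516, 157.24417114257812), 72.09465026855469) [[ 452.294   -244.25554]
 [ 601.9222  -292.59952]
 [ 602.8588  -289.7005 ]
 [ 453.23065 -241.35654]]
scene 1063 [482.  153.1 128.7] [0.0044 0.0782 0.9969] [61.24 36.8   2.  ]
[403.6  40.7] 137.9
[535.6  31.7] 138.0
[551.1 256.9] 120.3
[419.1 266. ] 120.1
((477.35137939453125, 148.83631896972656), (225.75668334960938, 132.3305206298828), 86.08065032958984)
handle 65 [432.3  33.3 161.1] [511.5  49.2 181.1] [476.5  40.2 174.4] h over plane 24.324902940081916 43.403600871995174
motor top 2034 ((594.7051391601562, 146.1136474609375), (225.33645629882812, 161.6117706298828), 86.35974884033203) 116.05036611840518
```

```bash
cat >> h.py <<'E'
th=np.deg2rad(-3.95)
UX=np.array([np.cos(th),np.sin(th),0]);UY=np.array([-np.sin(th),np.cos(th),0]);Z=np.array([0,0,1.])
HINGE=np.array([484.3,260.5,114]); UNIT=HINGE-110*UY-114*Z
LN=np.array([.3046,.9525,0]);LN/=np.linalg.norm(LN); LC=np.array([526,-266.2,120.])
def handle(phi): 
    a=phi+np.arctan2(42,226); r=np.hypot(226,42); return HINGE-UY*r*np.cos(a)+Z*r*np.sin(a)
def rows(P,xdir=None):
    s=status.get_state(); T=R.from_rotvec(s['tcp_rot']).as_matrix(); P=np.atleast_2d(P)
    if xdir is None: Rg=T
    else:
        x=np.array(xdir,float); x/=np.linalg.norm(x)
        if x@T[:,0]<0: x=-x
        z=np.array([0,0,-1.]); Rg=np.c_[x,np.cross(z,x),z]
    rv=R.from_matrix(T.T@Rg).as_rotvec()/np.pi
    print('t',round(s['time_s'],2),'tcp',s['tcp_pos'].round(1),'x',T[:,0].round(3),'z',T[:,2].round(3),'F',s['force'].round(1),'w',round(s['width'],1),'q',s['joint_positions'].round(2).tolist())
    for p in P: print(np.r_[T.T@(p-s['tcp_pos'])/400,rv].round(4).tolist())
E
python3 - <<'E'
from h import *
h=handle(.078); print(h,UNIT,UNIT-46*UY,UNIT+30*UY)
rows([h+[0,0,-19+120],h-[0,0,19]],UY)
for p in np.arange(0,1.7,.3): print(handle(p).round())
E
```

```text
[469.00456067  38.98726924 173.48243141] [476.72255007 150.76130011   0.        ] [473.55379828 104.87057107   0.        ] [478.78912733 180.69003645   0.        ]
t 1.3 tcp [132.6 585.2 222.6] x [ 0.221  0.975 -0.   ] z [-0. -0. -1.] F [-0.6 -0.2 -0. ] w 87.9 q [1.23, 0.36, 1.51, 0.0, 1.27, -0.12]
[-1.1458, 1.122, -0.1295, -0.0, 0.0, -0.049]
[-1.1458, 1.122, 0.1705, -0.0, 0.0, -0.049]
[469.  35. 156.]
[470.  57. 221.]
[473.  98. 276.]
[477. 153. 317.]
[481. 218. 340.]
[486. 286. 342.]
```

```bash
python3 -m jog '[-0.6,0.58,-0.12,0,0,-0.025, -0.6,0.58,-0.12,0,0,-0.049, -0.6,0.58,-0.12,0,0,-0.049, -0.6,0.58,-0.12,0,0,-0.049, -0.6,0.58,-0.12,0,0,-0.049, -0.6,0.58,-0.12,0,0,-0.049, -0.6,0.58,-0.12,0,0,-0.049, -0.6,0.58,-0.12,0,0,-0.049, -0.6,0.58,-0.12,0,0,-0.049]' 0.2 12; python3 -c "
from h import *
rows(handle(.078)+[0,0,60],UY)"
```

```text
time_s: 2.2
tcp_pos: [306.2, 299.6, 270.9]
tcp_rot: [-2.299, -2.14, -0.001]
force: [0.4, -0.1, 0.1]
width: 52.6
t 2.2 tcp [306.2 299.6 270.9] x [0.071 0.997 0.001] z [ 0.     0.001 -1.   ] F [ 0.4 -0.1  0.1] w 52.6 q [0.61, 0.06, 1.79, 0.0, 1.3, -0.89]
[-0.621, 0.4526, 0.0931, 0.0001, -0.0003, -0.0008]
```

```bash
python3 -m jog '[-0.621,0.453,0.05,0,0,0, -0.621,0.453,0.05,0,0,0, -0.621,0.453,0.05,0,0,0, -0.621,0.453,0.05,0,0,0, -0.621,0.453,0.05,0,0,0, -0.621,0.453,0.05,0,0,0, -0.621,0.453,0.05,0,0,0, -0.621,0.453,0.093,0,0,0,-0.621,0.453,0.093,0,0,0,-0.621,0.453,0.093,0,0,0]' ; python3 -c "
from h import *
rows(handle(.078)+[0,0,-19],UY)
snap('scene','s1');snap('top','t1')
b=cv2.imread('pics/s1.png')[110:240,210:370]; cv2.imwrite('pics/s1c.png',cv2.resize(b,None,fx=4,fy=4,interpolation=2))"
```

```text
time_s: 3.2
tcp_pos: [468.7, 41.1, 233.1]
tcp_rot: [-2.293, -2.145, 0.002]
force: [0.6, -0.5, 0.2]
width: 52.5
t 3.2 tcp [468.7  41.1 233.1] x [0.067 0.998 0.   ] z [-0.002  0.001 -1.   ] F [ 0.6 -0.5  0.2] w 52.5 q [-0.06, 0.16, 1.76, 0.0, 1.22, -1.56]
[-0.0054, 0.0015, 0.1966, -0.0006, -0.0001, 0.0006]
```

View pics/s1c.png

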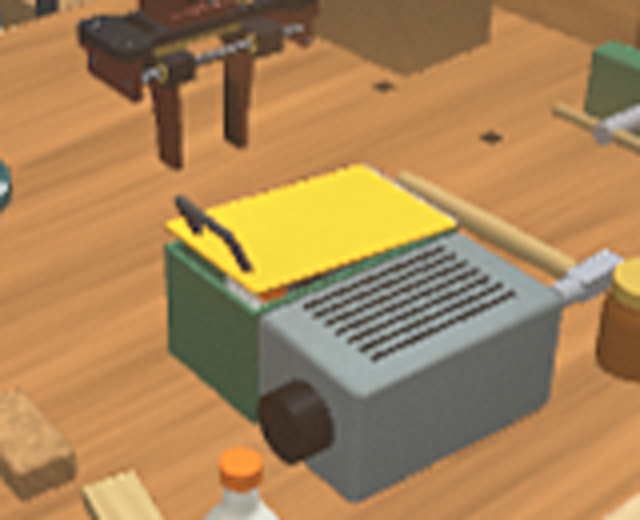

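View pics/t1.png

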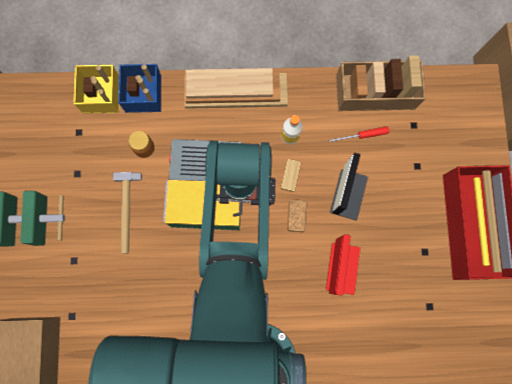

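```bash
python3 -c "
from h import *
h=handle(.078);s=status.get_state()
for n in('scene','top'):
  print(n,proj(n,[h+35*UX,h-35*UX,h,s['tcp_pos'],s['tcp_pos']+[0,26+0,0],s['tcp_pos']-[0,26,0]]).round(1).tolist())
  for r in spotter.spot_point(n,'flap_handle')[:3]: print(r)
im=cv2.imread('pics/s1.png')
for p in proj('scene',[h+35*UX,h-35*UX,h,s['tcp_pos']]): cv2.circle(im,tuple(int(v) for v in p.round()),1,(255,0,255),-1)
b=im[110:240,210:370]; cv2.imwrite('pics/s1d.png',cv2.resize(b,None,fx=4,fy=4,interpolation=0))"
```

```text
scene [[266.1, 169.6], [253.7, 160.4], [259.7, 164.9], [259.9, 148.3], [266.3, 145.7], [253.4, 150.9]]
{'uv': [259.0, 164.6], 'p': 0.73}
top [[241.8, 189.1], [240.7, 213.0], [241.2, 201.0], [240.4, 197.2], [231.0, 197.5], [249.8, 197.0]]
{'uv': [239.9, 200.6], 'p': 0.88}
```

View pics/s1d.png

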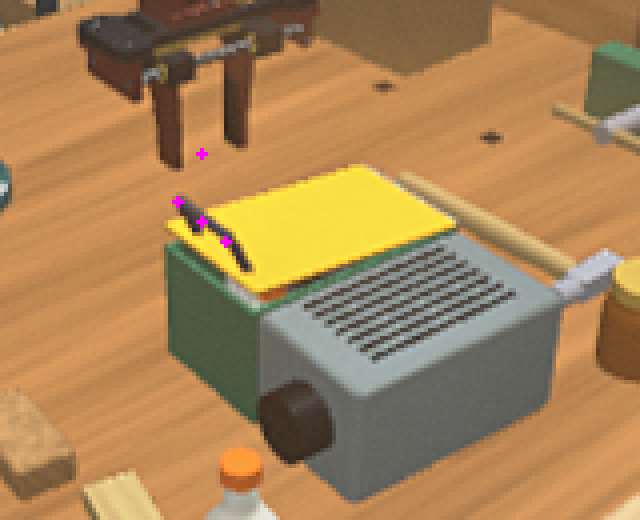

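The projected handle falls on the bar in both views, so I'll descend and pinch it.

```bash
python3 -m jog '[-0.005,0.001,0.05,0,0,0, -0.005,0.001,0.1,0,0,0, -0.005,0.001,0.15,0,0,0, -0.005,0.001,0.18,0,0,0, -0.005,0.001,0.196,0,0,0, -0.005,0.001,0.196,0,0,0, -0.005,0.001,0.196,0,0,0]' ; python3 -m jog '[0,0,0,0,0,0,0,0,0,0,0,0,0,0,0,0,0,0,0,0,0,0,0,0,0,0,0,0,0,0,0,0,0,0,0,0]' -1 12;  python3 -c "
from h import *
snap('scene','s2')
b=cv2.imread('pics/s2.png')[90:240,210:370]; cv2.imwrite('pics/s2c.png',cv2.resize(b,None,fx=4,fy=4,interpolation=2))
h0=handle(.078)
s=status.get_state()
rows([s['tcp_pos']+handle(p)-h0 for p in np.arange(.15,.95,.07)])"
```

```text
time_s: 4.1
tcp_pos: [470.2, 37.6, 155.7]
tcp_rot: [2.296, 2.143, 0.001]
force: [1.0, -1.0, -0.3]
width: 52.8
time_s: 4.7
tcp_pos: [469.9, 40.4, 154.9]
tcp_rot: [-2.296, -2.138, -0.007]
force: [1.6, 8.4, -2.2]
width: 9.6
t 4.75 tcp [470.   40.4 154.9] x [0.071 0.997 0.006] z [ 0.001  0.006 -1.   ] F [ 1.6 13.7 -2.6] w 9.7 q [-0.07, 0.26, 1.86, 0.01, 1.02, -1.57]
[0.0124, -0.0, -0.0395, 0.0, 0.0, 0.0]
[0.0271, -0.0, -0.0769, 0.0, 0.0, 0.0]
[0.0444, -0.0001, -0.1132, 0.0, 0.0, 0.0]
[0.0641, -0.0001, -0.1482, 0.0, 0.0, 0.0]
[0.0863, -0.0001, -0.1818, 0.0, 0.0, 0.0]
[0.1108, -0.0002, -0.2137, 0.0, 0.0, 0.0]
[0.1375, -0.0002, -0.2438, 0.0, 0.0, 0.0]
[0.1662, -0.0003, -0.272, 0.0, 0.0, 0.0]
[0.1968, -0.0004, -0.2981, 0.0, 0.0, 0.0]
[0.2291, -0.0004, -0.322, 0.0, 0.0, 0.0]
[0.263, -0.0005, -0.3436, 0.0, 0.0, 0.0]
[0.2984, -0.0005, -0.3627, 0.0, 0.0, 0.0]
```

View pics/s2c.png

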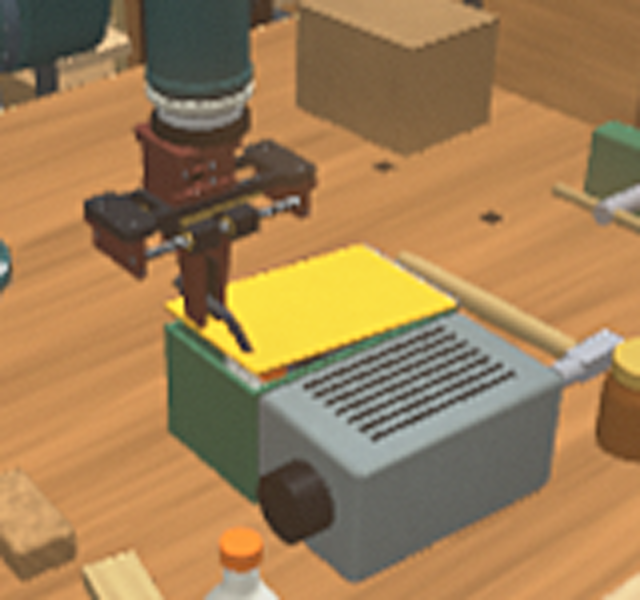

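Gripped: the width of 9.6 mm matches the bar. The bar sits about 2.5 mm further +y than I commanded, so I'll add that offset to the arc.

```bash
python3 -m jog '[0.006,0,0,0,0,0, 0.012,0,-0.02,0,0,0, 0.018,0,-0.04,0,0,0, 0.025,0,-0.058,0,0,0, 0.033,0,-0.077,0,0,0, 0.05,0,-0.113,0,0,0, 0.07,0,-0.148,0,0,0, 0.093,0,-0.182,0,0,0, 0.117,0,-0.214,0,0,0,0.117,0,-0.214,0,0,0]' ;  python3 -c "
from h import *
import h as H
snap('scene','s3')
b=cv2.imread('pics/s3.png')[50:240,210:370]; cv2.imwrite('pics/s3c.png',cv2.resize(b,None,fx=3.1,fy=3.1,interpolation=2))
H.HINGE=HINGE+2*UY
print((handle(.5)-[0,0,19]).round(1))
rows([handle(p)-19*Z for p in np.arange(.57,1.3,.08)],UY)"
```

```text
time_s: 5.75
tcp_pos: [473.1, 83.9, 242.8]
tcp_rot: [2.293, 2.143, -0.001]
force: [-2.6, -4.9, 4.0]
width: 9.3
[472.2  84.7 240.2]
t 5.8 tcp [473.   83.3 242. ] x [ 0.068  0.998 -0.003] z [ 0.001 -0.003 -1.   ] F [-1.8 -6.3  4.5] w 9.8 q [0.03, 0.17, 1.73, -0.0, 1.24, -1.47]
[0.0299, -0.0023, -0.0259, 0.0005, 0.0008, 0.0004]
[0.0626, -0.0022, -0.0582, 0.0005, 0.0008, 0.0004]
[0.0977, -0.0021, -0.0878, 0.0005, 0.0008, 0.0004]
[0.1352, -0.002, -0.1145, 0.0005, 0.0008, 0.0004]
[0.1746, -0.0019, -0.1381, 0.0005, 0.0008, 0.0004]
[0.2158, -0.0019, -0.1585, 0.0005, 0.0008, 0.0004]
[0.2585, -0.0018, -0.1755, 0.0005, 0.0008, 0.0004]
[0.3024, -0.0017, -0.1891, 0.0005, 0.0008, 0.0004]
[0.3472, -0.0016, -0.1991, 0.0005, 0.0008, 0.0004]
[0.3927, -0.0016, -0.2055, 0.0005, 0.0008, 0.0004]
```

View pics/s3c.png

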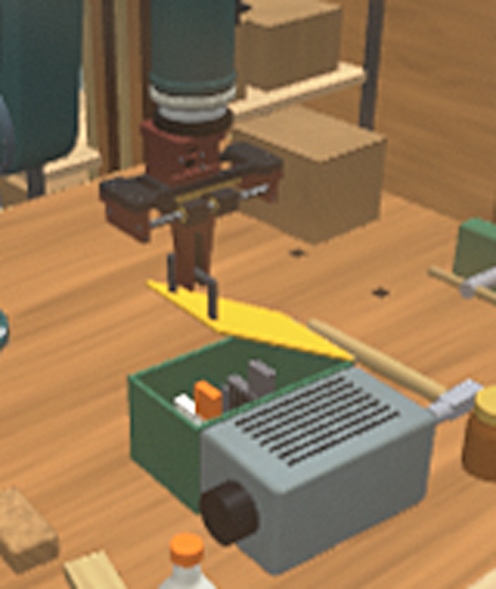

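The flap is following. The orange tab is in the near (-46) slot and the grey one is beyond it.

```bash
python3 -m jog '[0.03,0,-0.025,0,0,0, 0.062,0,-0.057,0,0,0, 0.098,0,-0.087,0,0,0, 0.135,0,-0.114,0,0,0, 0.175,0,-0.137,0,0,0, 0.216,0,-0.157,0,0,0, 0.258,0,-0.174,0,0,0, 0.302,0,-0.188,0,0,0, 0.347,0,-0.198,0,0,0, 0.393,0,-0.204,0,0,0,0.393,0,-0.204,0,0,0]' ;  python3 -c "
from h import *
import h as H
H.HINGE=HINGE+2*UY
print((handle(1.29)-[0,0,19]).round(1))
rows([handle(p)-19*Z for p in np.arange(1.35,1.66,.06)],UY)"
```

```text
time_s: 6.9
tcp_pos: [485.4, 242.7, 324.3]
tcp_rot: [2.294, 2.144, 0.007]
force: [-0.6, 0.8, 11.8]
width: 9.4
[482.9 240.3 323.8]
t 6.9 tcp [485.4 242.7 324.3] x [0.068 0.998 0.002] z [ 0.004  0.002 -1.   ] F [-0.6  0.8 11.8] w 9.4 q [0.34, 0.19, 1.49, 0.0, 1.45, -1.17]
[0.028, -0.0059, -0.0011, 0.0014, -0.0007, 0.0004]
[0.0625, -0.0059, -0.0013, 0.0014, -0.0007, 0.0004]
[0.0969, -0.0058, 0.0006, 0.0014, -0.0007, 0.0004]
[0.1312, -0.0058, 0.0046, 0.0014, -0.0007, 0.0004]
[0.1651, -0.0058, 0.0106, 0.0014, -0.0007, 0.0004]
[0.1986, -0.0058, 0.0186, 0.0014, -0.0007, 0.0004]
```

```bash
python3 -m jog '[0.03,-0.003,0.001,0,0,0, 0.064,-0.003,0.002,0,0,0, 0.098,-0.003,0.004,0,0,0, 0.132,-0.003,0.008,0,0,0, 0.166,-0.003,0.014,0,0,0, 0.199,-0.003,0.021,0,0,0,0.199,-0.003,0.021,0,0,0]' ;  python3 -c "
from h import *
import h as H
H.HINGE=HINGE+2*UY
snap('scene','s4')
b=cv2.imread('pics/s4.png')[40:240,210:370]; cv2.imwrite('pics/s4c.png',cv2.resize(b,None,fx=3,fy=3,interpolation=2))
print((handle(1.65)-[0,0,19]).round(1))
rows([handle(1.65)-19*Z],UY)"
```

```text
time_s: 7.6
tcp_pos: [490.9, 322.7, 315.2]
tcp_rot: [2.295, 2.143, 0.011]
force: [4.0, 3.6, 6.5]
width: 9.6
[488.6 322.1 317. ]
t 7.65 tcp [490.9 322.4 315.3] x [0.068 0.998 0.004] z [ 0.006  0.004 -1.   ] F [3.7 2.7 6. ] w 9.8 q [0.46, 0.27, 1.41, 0.0, 1.45, -1.04]
[-0.001, -0.0058, -0.0042, 0.0019, -0.0013, 0.0002]
```

View pics/s4c.png

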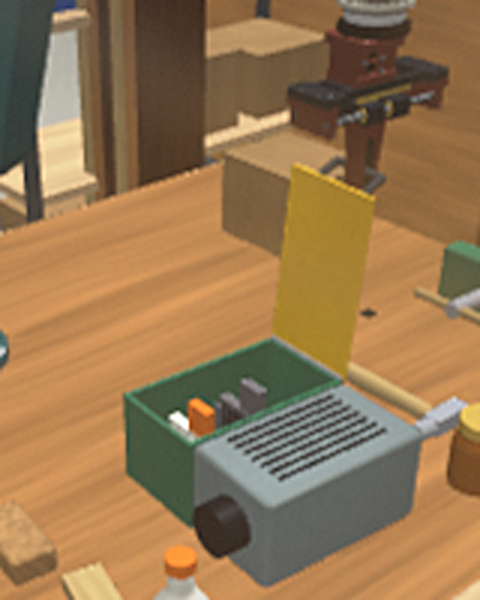

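The flap is standing just past upright. I'll open the fingers slightly so they don't push it, then withdraw upward.

```bash
python3 -m jog '[0,0,0,0,0,0,0,0,0,0,0,0,0,0,0,0,0,0,0,0,0,0,0,0]' -0.45;  python3 -m jog '[0,0,-0.03,0,0,0,0,0,-0.08,0,0,0,0,0,-0.15,0,0,0,0,0,-0.22,0,0,0,0,0,-0.22,0,0,0]' ; python3 -c "
from h import *
snap('scene','s5');_,d=snap('top','t5')
b=cv2.imread('pics/s5.png')[40:240,210:370]; cv2.imwrite('pics/s5c.png',cv2.resize(b,None,fx=3,fy=3,interpolation=2))
for n in('scene','top'):
  D=np.load('pics/%s5.npy'%n[0])
  for q in('filter_tab','carbon_tab'):
    for r in spotter.spot_point(n,q)[:2]: print(n,q,np.round(r['uv'],1),r['p'],px(n,r['uv'],D).round(1))
rows([UNIT-46*UY+160*Z],UY)"
```

```text
time_s: 8.05
tcp_pos: [487.7, 320.1, 313.3]
tcp_rot: [-2.297, -2.143, 0.002]
force: [0.6, 0.2, -0.3]
width: 24.1
time_s: 8.55
tcp_pos: [489.8, 321.4, 407.0]
tcp_rot: [2.295, 2.142, 0.012]
force: [0.4, 0.2, -0.0]
width: 23.7
scene filter_tab [275.9 179. ] 0.62 [[476.  102.3  95.2]]
scene carbon_tab [290.1 170.4] 0.64 [[466.  177.4  94.3]]
top filter_tab [218.4 205.4] 0.72 [[468.7 108.2 104.8]]
top carbon_tab [192.8 204.1] 0.65 [[474.7 185.2 103.3]]
t 8.85 tcp [487.5 320.2 400.5] x [ 0.069  0.998 -0.001] z [-0.002 -0.001 -1.   ] F [ 0.3 -0.8 -0.4] w 24.1 q [0.46, 0.23, 1.27, -0.0, 1.65, -1.04]
[-0.5386, 0.0037, 0.602, -0.0007, 0.0005, 0.0]
```

View pics/s5c.png

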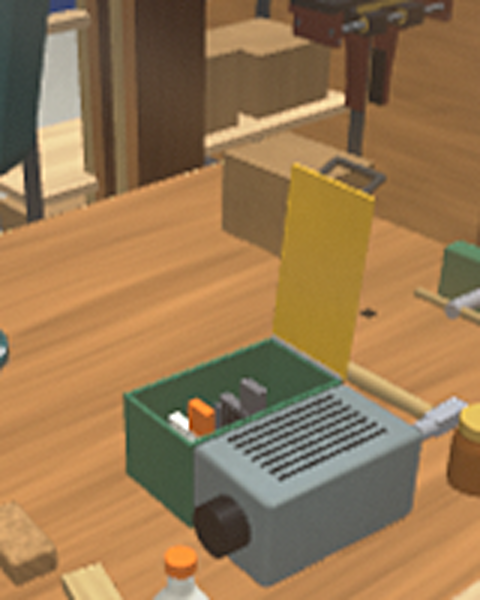

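View pics/t5.png

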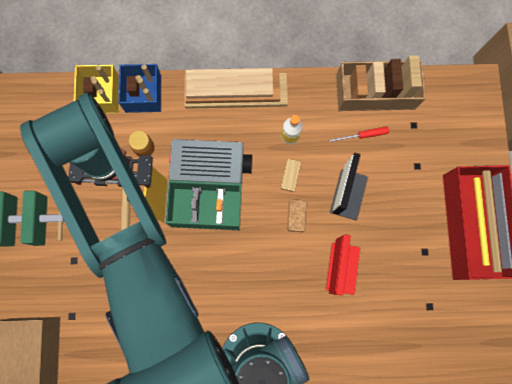

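```bash
python3 -c "
from h import *
for n in('scene','top'):
  im=cv2.imread('pics/%s5.png'%n[0]);D=np.load('pics/%s5.npy'%n[0]);C=cloud(n,D);hsv=cv2.cvtColor(im,cv2.COLOR_BGR2HSV)
  m=(hsv[...,0]<20)&(hsv[...,0]>7)&(hsv[...,1]>190)&(hsv[...,2]>150)&(abs(C[...,0]-475)<70)&(abs(C[...,1]-110)<70)
  P=C[m];print(n,len(P),P.min(0).round(1),P.max(0).round(1),np.median(P,0).round(1))
  T=P[P[:,2]>99];print(len(T),T.mean(0).round(1),cv2.minAreaRect(T[:,:2].astype(np.float32)))
  v,u=np.nonzero(m);print(u.min(),u.max(),v.min(),v.max(),u.mean(),v.mean())
  t=UNIT-46*UY+2*UY; print(proj(n,[t+a*UX+b*UY+c*Z for c in(106,66) for a in(-17,17) for b in(-7,7)]).round(1).tolist())
"
```

```text
scene 73 [418.8  98.5  49.8] [492.8 171.7 109.3] [476.3 103.2  95.2]
32 [476.1 105.1 105.2] ((474.489990234375, 107.39625549316406), (14.681535720825195, 36.49471664428711), 89.98094177246094)
273 280 173 184 276.35616438356163 178.6164383561644
[[271.9, 174.1], [275.1, 172.8], [277.9, 178.5], [281.2, 177.1], [271.9, 183.7], [275.1, 182.4], [277.8, 188.2], [281.0, 186.8]]
top 6 [456.1 103.3  95.2] [460.7 112.7 109. ] [458.1 106.9 103.1]
5 [458.4 107.1 104.1] ((457.7735595703125, 107.63309478759766), (3.616276979446411, 9.508031845092773), 14.28105640411377)
217 220 208 210 218.83333333333334 209.0
[[220.8, 209.4], [216.1, 209.2], [221.4, 198.2], [216.8, 198.0], [221.4, 211.3], [216.9, 211.1], [222.0, 200.4], [217.5, 200.2]]
```

```bash
python3 -m jog '[-0.2,0.003,0,0,0,0,-0.35,0.003,0,0,0,0,-0.45,0.003,0,0,0,0,-0.534,0.003,0,0,0,0,-0.534,0.003,0.2,0,0,0,-0.534,0.003,0.35,0,0,0,-0.534,0.003,0.5,0,0,0,-0.534,0.003,0.6,0,0,0,-0.534,0.003,0.6,0,0,0,-0.534,0.003,0.6,0,0,0,-0.534,0.003,0.6,0,0,0,-0.534,0.003,0.6,0,0,0]' 0.14; python3 -c "
from h import *
rows([np.array([474,106.9,110]),np.array([474,106.9,72])],UY)"
```

```text
time_s: 10.05
tcp_pos: [476.3, 107.5, 163.8]
tcp_rot: [2.295, 2.142, 0.004]
force: [0.6, -0.4, -0.1]
width: 50.2
t 10.05 tcp [476.3 107.5 163.8] x [0.069 0.998 0.   ] z [ 0.003  0.    -1.   ] F [ 0.6 -0.4 -0.1] w 50.2 q [0.08, 0.26, 1.82, -0.0, 1.05, -1.42]
[-0.0021, -0.0061, 0.1346, 0.001, -0.0001, 0.0001]
[-0.0021, -0.0064, 0.2296, 0.001, -0.0001, 0.0001]
```

```bash
python3 -m jog '[-0.002,-0.004,0.05,0,0,0,-0.002,-0.004,0.1,0,0,0,-0.002,-0.004,0.14,0,0,0,-0.002,-0.004,0.17,0,0,0,-0.002,-0.004,0.2,0,0,0,-0.002,-0.004,0.22,0,0,0,-0.002,-0.004,0.23,0,0,0,-0.002,-0.004,0.23,0,0,0,-0.002,-0.004,0.23,0,0,0]'; python3 -c "
from h import *
snap('scene','s6')
b=cv2.imread('pics/s6.png')[100:240,210:370]; cv2.imwrite('pics/s6c.png',cv2.resize(b,None,fx=4,fy=4,interpolation=2))"
python3 -m jog '[0,0,0,0,0,0,0,0,0,0,0,0,0,0,0,0,0,0,0,0,0,0,0,0,0,0,0,0,0,0]' -1 10
```

```text
time_s: 10.95
tcp_pos: [473.2, 106.7, 70.1]
tcp_rot: [2.296, 2.143, 0.0]
force: [0.2, -0.7, -0.8]
width: 50.1
time_s: 11.5
tcp_pos: [473.0, 106.6, 69.9]
tcp_rot: [2.297, 2.144, 0.0]
force: [-0.3, 0.4, 0.7]
width: 14.0
```

View pics/s6c.png

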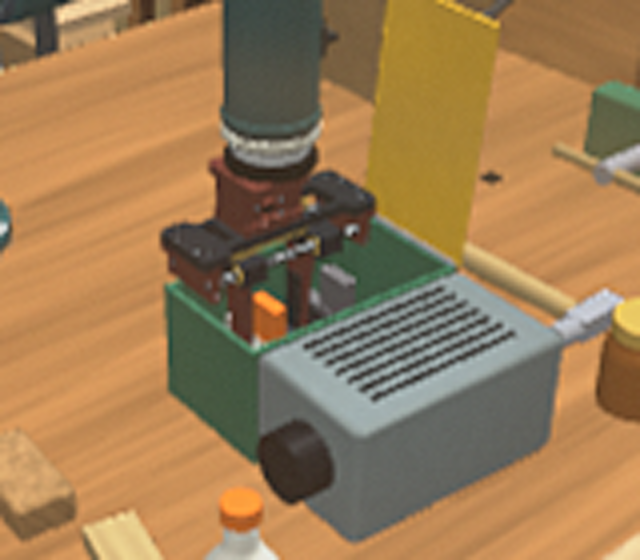

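The fingers straddle only the orange tab, and the width is 14.0 mm, so it's gripped. I'll raise the grip force and lift straight up.

```bash
python3 -m jog '[0,0,0,0,0,0,0,0,0,0,0,0,0,0,-0.02,0,0,0,0,0,-0.05,0,0,0,0,0,-0.08,0,0,0,0,0,-0.11,0,0,0,0,0,-0.15,0,0,0,0,0,-0.2,0,0,0,0,0,-0.26,0,0,0,0,0,-0.32,0,0,0,0,0,-0.36,0,0,0,0,0,-0.36,0,0,0]' -1 25; python3 -m jog '[0,0,-0.05,0,0,0,0,0,-0.08,0,0,0,0,0,-0.08,0,0,0,0,0,-0.08,0,0,0]'; python3 -c "
from h import *
snap('scene','s7');snap('top','t7')
b=cv2.imread('pics/s7.png')[60:260,190:370]; cv2.imwrite('pics/s7c.png',cv2.resize(b,None,fx=3,fy=3,interpolation=2))
rows([LC+60*LN+[0,0,48-19+5+30]],LN)"
```

```text
time_s: 12.7
tcp_pos: [474.7, 106.8, 217.0]
tcp_rot: [2.294, 2.141, 0.007]
force: [0.6, 0.4, -2.4]
width: 14.0
time_s: 13.1
tcp_pos: [472.7, 106.6, 245.4]
tcp_rot: [-2.297, -2.144, 0.0]
force: [0.2, 0.4, -1.9]
width: 13.9
t 13.2 tcp [472.3 106.6 244.9] x [ 0.069  0.998 -0.   ] z [-0.002 -0.    -1.   ] F [ 0.9  0.8 -1.5] w 13.7 q [0.08, 0.17, 1.72, -0.0, 1.25, -1.42]
[-0.7748, 0.2342, 0.1521, -0.0005, 0.0002, 0.0766]
```

View pics/s7c.png

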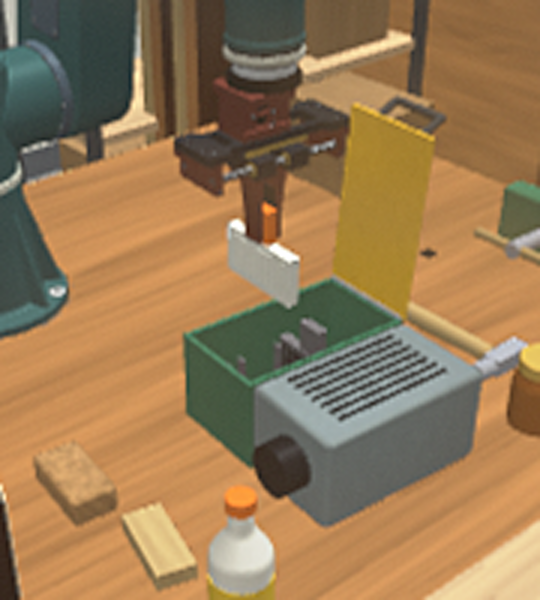

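The filter is out clean and the carbon plate stays put. Next, carry it to a standoff 110 mm in front of the lamp.

```bash
python3 -m jog '[-0.04,0.016,0,0,0,0,-0.12,0.05,0,0,0,0.02,-0.22,0.09,0,0,0,0.03,-0.32,0.13,0,0,0,0.04,-0.42,0.17,0.02,0,0,0.055,-0.51,0.2,0.05,0,0,0.065,-0.58,0.23,0.08,0,0,0.0766,-0.63,0.255,0.1,0,0,0.0766,-0.653,0.264,0.11,0,0,0.0766,-0.653,0.264,0.11,0,0,0.0766,-0.653,0.264,0.11,0,0,0.0766]'; python3 -m jog '[0,0,0,0,0,0,0,0,0,0,0,0,0,0,0,0,0,0]';python3 -c "
from h import *
snap('scene','s8');snap('top','t8')
b=cv2.imread('pics/s8.png')[130:300,110:300]; cv2.imwrite('pics/s8c.png',cv2.resize(b,None,fx=3.4,fy=3.4,interpolation=2))
b=cv2.imread('pics/t8.png')[120:260,220:400]; cv2.imwrite('pics/t8c.png',cv2.resize(b,None,fx=3.4,fy=3.4,interpolation=2))
rows([LC+60*LN+[0,0,32]],LN)"
```

```text
time_s: 14.3
tcp_pos: [559.9, -160.1, 201.9]
tcp_rot: [-2.536, -1.853, 0.0]
force: [0.5, 0.3, -1.3]
width: 13.6
time_s: 14.6
tcp_pos: [560.3, -160.4, 202.4]
tcp_rot: [2.536, 1.854, 0.001]
force: [-0.1, 1.3, -0.8]
width: 13.9
t 14.7 tcp [ 560.3 -160.7  202.2] x [ 0.304  0.953 -0.   ] z [ 0. -0. -1.] F [ 0.4  0.  -1.7] w 13.6 q [-0.4, 0.35, 1.57, -0.0, 1.21, -1.66]
[-0.1273, -0.0016, 0.1256, 0.0002, 0.0, 0.0002]
```

View pics/s8c.png

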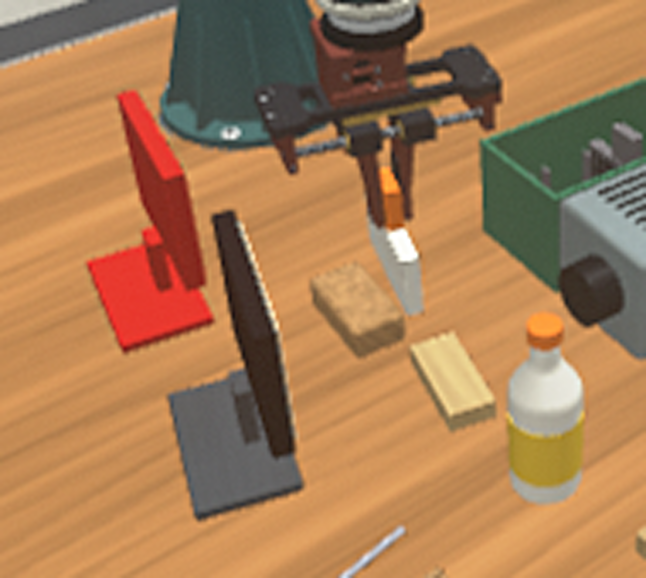

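View pics/t8c.png

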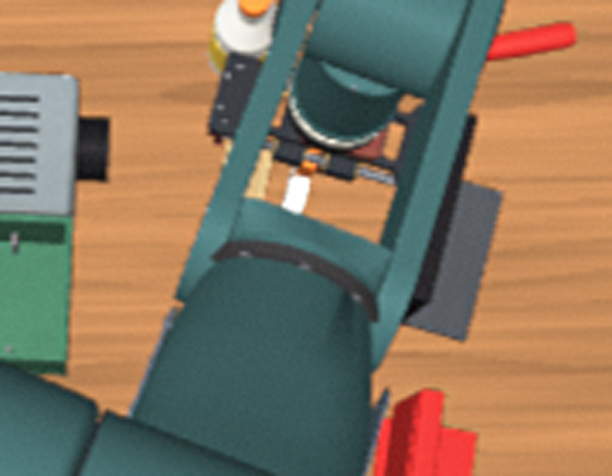

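```bash
python3 -c "
from h import *
LX=np.array([LN[1],-LN[0],0]); print('LC',LC)
for n,o in(('scene','s0cene'),('top','top')):
  D=np.load(f'pics/{n}0.npy');C=cloud(n,D);im=cv2.imread(f'pics/{n}0.png')
  rel=C-LC; a=rel@LX;b=rel@LN;c=rel[...,2]
  m=(abs(a)<110)&(abs(b)<40)&(c>-60)&(c<80)
  P=np.c_[a[m],b[m],c[m]]; print(n,len(P))
  for lo,hi in((-50,-20),(-20,20),(20,55)):
    Q=P[(P[:,2]>lo)&(P[:,2]<hi)]; print(lo,'a',np.percentile(Q[:,0],[0,1,99,100]).round(1),'b',np.percentile(Q[:,1],[1,10,50,90,99]).round(1), 'slope b/a', np.polyfit(Q[:,0],Q[:,1],1).round(4))
  print('c pct',np.percentile(P[:,2],[0,1,99,100]).round(1))
s=status.get_state();t=s['tcp_pos']
for n in('scene','top'):
  D=np.load(f'pics/{n[0]}8.npy');C=cloud(n,D);im=cv2.imread(f'pics/{n[0]}8.png').astype(int)
  rel=C-t;a=rel@LX;b=rel@LN;c=rel[...,2]
  m=(abs(a)<90)&(abs(b)<30)&(c>-80)&(c<5)&(np.ptp(im,axis=2)<40)&(im.min(2)>110)
  P=np.c_[a[m],b[m],c[m]]; print(n,'plate',len(P),P.min(0).round(1),P.max(0).round(1),np.percentile(P,[5,95],axis=0).round(1))
  V=np.linalg.svd(P-P.mean(0),full_matrices=0)[2];print(V.round(3))
  pts=[t+x*LX+y*LN+zz*Z for x in(-55,55) for y in(-7,7) for zz in(-60,-4)]
  print(proj(n,pts).round(1).tolist())
  big=cv2.imread(f'pics/{n[0]}8.png')
  big=cv2.resize(big,None,fx=6,fy=6,interpolation=2)
  q=proj(n,pts); 
  for i,j in((0,2),(4,6),(0,4),(1,5),(2,6),(3,7),(1,3),(5,7),(0,1),(2,3),(4,5),(6,7)): cv2.line(big,tuple(int(v*6+3) for v in q[i]),tuple(int(v*6+3) for v in q[j]),(255,0,255),1)
  c0=proj(n,t)[0]; x,y=int(c0[0]*6),int(c0[1]*6); cv2.imwrite(f'pics/{n[0]}8b.png',big[max(0,y-250):y+300,max(0,x-300):x+300])
"
```

```text
LC [ 526.  -266.2  120. ]
scene 798
-50 a [-80.1 -71.7  85.9  86.1] b [-31.7 -26.5 -18.5  -2.5   2.1] slope b/a [  0.1168 -20.5558]
-20 a [-83.6 -75.1  86.3  87.8] b [-19.6 -19.4 -14.5  -1.9   2. ] slope b/a [  0.0835 -17.1386]
20 a [-78.1 -75.6  85.8  86.1] b [-19.6 -19.5 -15.   -1.8   2.2] slope b/a [  0.0708 -16.602 ]
c pct [-59.7 -58.1  67.2  68.4]
top 770
-50 a [-86.5 -86.5  69.   71.2] b [-17.7  -7.8   0.    0.8   1.1] slope b/a [ 0.0448 -0.7197]
-20 a [-86.7 -86.5  75.   76.3] b [-18.6  -5.9   0.1   0.6   1. ] slope b/a [ 0.0406 -0.7168]
20 a [-86.4 -86.1  79.4  80.4] b [-17.9  -5.8  -0.    0.7   1.1] slope b/a [ 0.0404 -0.8483]
c pct [-59.6 -55.6  71.6  74.6]
scene plate 227 [-43.  -13.4 -58.2] [58.2  9.1  4.9] [[-19.7  -5.5 -52.5]
 [ 56.6   7.1  -2.7]]
[[ 0.98   0.089  0.177]
 [ 0.181 -0.038 -0.983]
 [ 0.081 -0.995  0.053]]
[[217.6, 200.8], [216.0, 185.2], [222.2, 199.7], [220.7, 184.1], [228.6, 223.4], [227.1, 207.1], [233.5, 222.1], [232.2, 205.8]]
top plate 61 [-44.9  -6.6 -47.9] [-0.6  7.8  3.3] [[-42.8  -5.6 -41.8]
 [-15.3   7.7   2.1]]
[[-0.438 -0.204  0.876]
 [-0.899  0.119 -0.422]
 [ 0.018  0.972  0.235]]
[[305.2, 189.0], [307.5, 185.3], [300.6, 187.7], [302.8, 183.9], [314.8, 154.4], [317.4, 149.4], [310.2, 153.1], [312.8, 148.0]]
```

View pics/s8b.png

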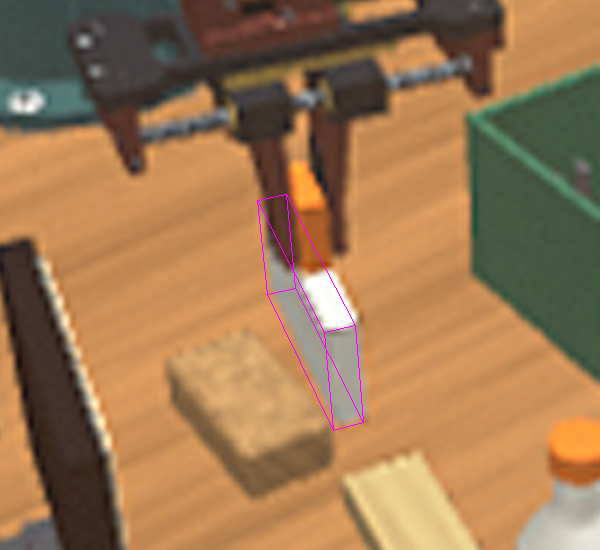

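View pics/t8b.png

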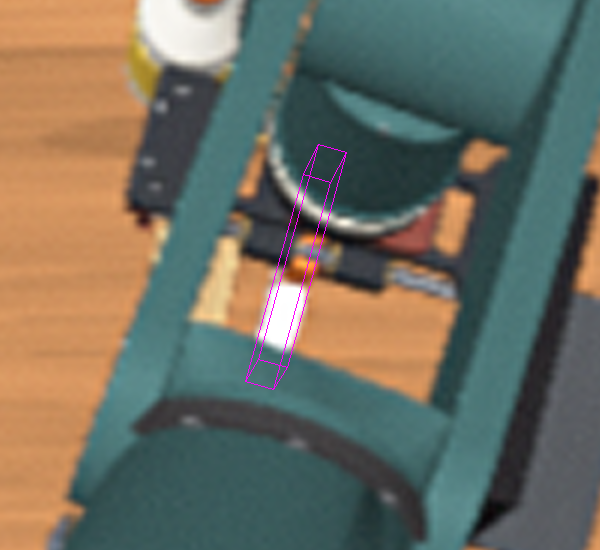

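The predicted plate box matches in both views, so the grasp is square and upright. The lamp extents measure symmetric about my centre. Now the final approach, taken slowly.

```bash
python3 -m jog '[-0.01,0,0.02,0,0,0,-0.03,-0.001,0.05,0,0,0,-0.05,-0.002,0.08,0,0,0,-0.07,-0.003,0.1,0,0,0,-0.09,-0.004,0.115,0,0,0,-0.11,-0.004,0.123,0,0,0,-0.12,-0.004,0.126,0,0,0,-0.127,-0.004,0.126,0,0,0,-0.127,-0.004,0.126,0,0,0,-0.127,-0.004,0.126,0,0,0,-0.127,-0.004,0.126,0,0,0,-0.127,-0.004,0.126,0,0,0]'; python3 -c "
from h import *
snap('scene','s9');snap('top','t9')
LX=np.array([LN[1],-LN[0],0]);s=status.get_state();t=s['tcp_pos']
r=t-LC;print('a,b,c',r@LX,r@LN,r[2]-32)
D=np.load('pics/s9.npy');C=cloud('scene',D);im=cv2.imread('pics/s9.png').astype(int)
rel=C-LC;a=rel@LX;b=rel@LN;c=rel[...,2]
m=(abs(a)<90)&(abs(b-60)<30)&(abs(c)<40)&(np.ptp(im,axis=2)<40)&(im.min(2)>110)
P=np.c_[a[m],b[m],c[m]];print(len(P),np.percentile(P,[2,50,98],axis=0).round(1))
for n in('scene','top'):
  for q in('filter_face','lamp_face'):
    for r in spotter.spot_point(n,q)[:3]: print(n,q,np.round(r['uv'],1),round(r['p'],2))
  print(proj(n,[LC+60*LN,LC]).round(1).tolist())
rows([LC+60*LN+[0,0,32]],LN)"
```

```text
time_s: 15.9
tcp_pos: [543.4, -208.8, 151.7]
tcp_rot: [2.537, 1.853, 0.0]
force: [0.6, -0.2, -2.3]
width: 13.7
a,b,c -0.835812588611789 59.8676290572116 -0.38695245313942905
191 [[-31.   54.  -21.2]
 [ 44.4  57.9  11.5]
 [ 56.5  68.1  30. ]]
scene filter_face [209.9 220.9] 0.61
scene filter_face [194.3 253.6] 0.37
scene lamp_face [161.2 184.4] 0.68
scene lamp_face [188.1 223.3] 0.59
scene lamp_face [193.7 251.1] 0.3
[[208.5, 221.4], [187.6, 226.7]]
top filter_face [324.2 179.1] 0.38
top lamp_face [340.  184.7] 0.69
top lamp_face [321.2 178.3] 0.62
top lamp_face [333.  263.8] 0.53
[[323.0, 177.4], [342.3, 182.9]]
t 16.2 tcp [ 543.3 -209.   151.5] x [ 0.304  0.953 -0.   ] z [-0. -0. -1.] F [ 0.7  0.4 -1.1] w 14.0 q [-0.49, 0.41, 1.63, -0.0, 1.1, -1.75]
[0.0007, 0.0023, -0.0013, -0.0, 0.0, 0.0]
```

```bash
python3 -c "
import cv2
b=cv2.imread('pics/s9.png')[100:300,110:380]; cv2.imwrite('pics/s9c.png',cv2.resize(b,None,fx=2.9,fy=2.9,interpolation=2))"
```

```text
(no output)
```

View pics/s9c.png

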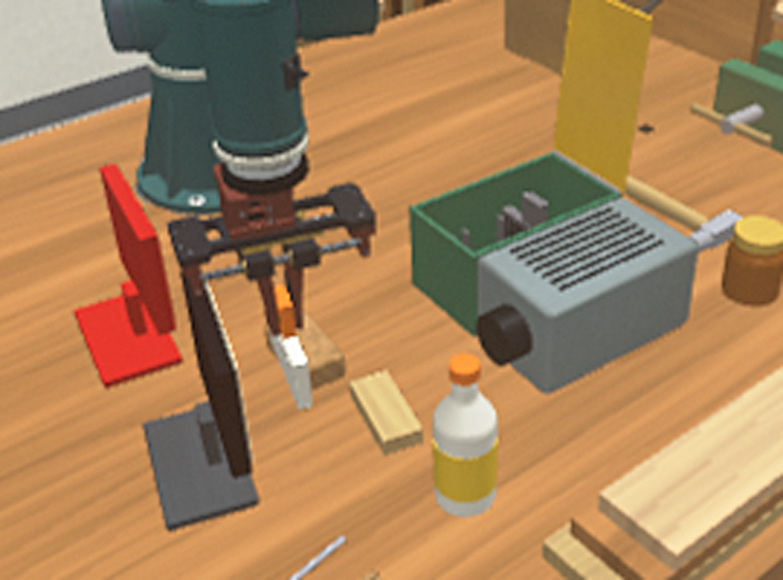

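View pics/t9.png

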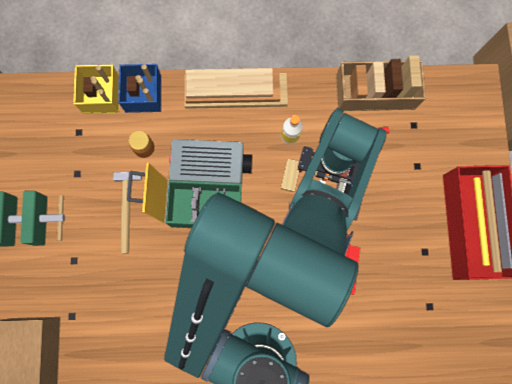

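The plate is within about 1 mm of target, and everything else is untouched. I'll let it settle, then hand in.

```bash
python3 -m jog '[0,0,0,0,0,0,0,0,0,0,0,0,0,0,0,0,0,0,0,0,0,0,0,0,0,0,0,0,0,0]'; python3 -c "
from h import *
print(order.sign_off())"
```

```text
time_s: 16.7
tcp_pos: [543.3, -209.1, 151.5]
tcp_rot: [2.537, 1.852, -0.0]
force: [-0.2, -0.2, -1.3]
width: 13.8
the job is handed in; nothing more can be done
None
```

I lifted the yellow flap to about 1.65 rad, just past upright, and let go of it. I then drew out the orange-tabbed filter plate and carried it to the black inspection lamp. The job was handed in at 16.7 s with the plate still held there.

**Plate position:** By the arm's own reading, the face centre is about 60 mm in front of the lit panel. It is within about 1 mm of the panel's centre both sideways and in height, and square to it. The arm's force reading is only about the plate's weight, and the grip width is 14 mm, the thickness of the tab.

**Rest of the bench:** In the last pictures the flap is still open, the grey-tabbed plate is in its slot, and the lamp and other items have not visibly moved.

**Checks that disagreed:**
- The depth points on the plate suggest it sits 1–2 mm off along its length, and I allowed for 1 mm of that.
- The trained networks' points for the plate and lamp centres differed from my measurements by 1–3 pixels.
- The networks also reported the red lamp and other false matches, which I ignored.
- In the final view from above, the arm hides the plate. The square and upright check therefore rests on the scene camera, and on both views 50 mm before the final spot.

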